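Set out the bath tray and hold the brush over its slot

TASK

Lay the foot file flat in the shaped compartment of the white tray, its wide head in the wide end and its handle in the narrow end, and let go of it. Then draw the bath brush out of its sloping holder, turn it level with the bristles down, and finish while still holding it, at rest, lengthwise above the middle of the tray's long empty compartment, with its handle at least 12 cm above the ledge. Leave the lota, tumbler, soap case and scrubber alone.

Things in the scene. Friction and masses are not known exactly. Their poses are not given: they have to be found in the camera images.
- foot_file: Flat foot file, 170 mm long, 12 mm thick, about 90 g, lying flat on the ledge. Origin on its underside near its centre of mass; x along it to the head, z up. Dark wooden handle 20 mm wide, x = -85 to 10 mm (grip it across this width, best at x = -30 to 0); steel head 42 mm wide, x = 10 to 85 mm.
- file_head (a point): Underside centre of the foot file's wide head, at x = +47.5 mm in the file's frame.
- tray: Fixed white tray 265 x 159 mm; floor 5 mm thick, walls and ribs 17 mm high. Origin: centre of underside; x lengthwise, z up. +y side: long empty compartment 255 x 64 mm. -y side: file compartment, x = -127 to 58 mm: narrow end 32 mm wide (x -127 to -85), finger bay 80 mm wide (-85 to -15), wide end 54 mm wide (-15 to 58); past it a small square compartment, not used.
- file_seat (a point): Point on the floor of the shaped compartment (5 mm above the ledge) where the foot file's origin belongs, with the file's x along the tray's x (head to +x). Axes as the tray's. The file has about 6 mm play each way.
- brush_slot (a point): Centre of the floor of the long empty compartment (5 mm above the ledge). Axes as the tray's: x along the compartment.
- brush: Wooden bath brush, 235 mm, 120 g. Origin: mid-thickness of the handle, within 15 mm of the centre of mass; x along it to the head, z away from the bristles. Handle 18 mm wide (y), 14 thick (z), x = -120 to 40 mm; head 44 wide, x = 40 to 115, bristles below to z = -23. Starts in the holder at about 45 degrees, head up, bristles underneath; grip it across y between x = -30 and 30.
- holder: Fixed steel brush holder: base plate 95 x 70 mm and a square tube sloping at 45 degrees, open at its upper end. Origin on the ledge below the brush's origin; the tube rises towards the holder's +x. It takes the handle's last 75 mm (brush x = -120 to -45) with 3 mm play, so the brush leans up to 3 degrees off; draw the brush along its own x by over 80 mm to free it.
- brush_home (a point): Where the brush's origin is while the brush is seated in the holder, 135 mm above the ledge.
- lota: Bystander: round aluminium water pot, 100 mm wide, 105 mm high; origin centre of underside.
- tumbler: Bystander: steel drinking tumbler, 72 mm wide, 95 mm high; origin centre of underside.
- soap_case: Bystander: yellow soap case, 72 x 107 x 37 mm; origin centre of underside.
- scrubber: Bystander: ridged loofah-shaped silicone scrubber, 57 x 125 x 47 mm; origin centre of underside.
Not all that is in view belongs to the job. What is meant by the foot_file is not green, and is the larger of those in its own colour.

How it is judged:
On the way, in this order (a step that is already met when the one before it is completed fails the run):
1. the foot file lies flat in its shaped compartment, head in the wide end, let go (x of foot_file in the frame of file_seat between -0.012 and 0.012 m and y of foot_file in the frame of file_seat between -0.012 and 0.012 m and z of foot_file in the frame of file_seat below 0.004 m and x of file_head in the frame of file_seat above 0.03 m and angle between foot_file's own z axis and vertical below 0.08 rad and contact force between the fingers and foot_file below 0.05 N and linear speed of foot_file below 0.03 m/s), for 0.2 s.
2. the brush is drawn clear of its holder, held by the fingers (distance between brush and brush_home above 0.085 m and contact force between brush and holder below 0.05 N and contact force between the fingers and brush above 1 N), for 0.2 s.
At the end, for the whole second after the job is handed in: File released in its pocket: within 12 mm (x, y) and 4 mm (z) of its seat, tilt under 0.08, head at wide end. Brush held still by fingers alone: z within 0.25 rad of up, in line with the slot within 0.25 rad, origin within 60 mm along and 30 mm across of slot centre, over 120 mm up (all of step 1 and angle between brush's own z axis and vertical below 0.25 rad and angle between the x axis of brush and the x axis of tray, either way round below 0.25 rad and x of brush in the frame of brush_slot between -0.06 and 0.06 m and y of brush in the frame of brush_slot between -0.03 and 0.03 m and height (world z) of brush above 0.12 m and contact force between the fingers and brush above 1 N and contact force between brush and holder below 0.05 N and contact force between brush and tray below 0.05 N and linear speed of brush below 0.03 m/s and angular speed of brush below 0.2 rad/s); the arm keeps its last pose, push and grip.
It fails at once if a bystander is moved more than 30 mm (distance of any of lota, tumbler, soap_case, scrubber from where it was at the start of the episode above 0.03 m).
It also fails if it takes over 58 s, if anything falls off the work surface, if the arm or the gripper's body presses on something with over 40 N, if the wrist force passes 120 N, or if a joint passes its speed limit or range.

ROBOT

A 6-joint arm with a two-finger parallel gripper is mounted at the origin on the work surface. World frame = base frame: x ahead of the robot, y to its left, z up, the work surface at z = 0. Lengths are in m, angles in rad, forces in N, time in s.
With the tool pointing down it reaches from about 0.3 to 0.825 m from the base axis. Payload 5.4 kg.
Tool frame: the origin (TCP) lies at the very end of the fingers, on their centre line; the grasp point (between the pads) lies 19 mm behind it; z points along the fingers, x is the direction in which the jaws open and shut, and the axes are right-handed (so a half turn about z gives the same grasp; the last joint's range is limited). The gripper opens to 92 mm and grips with 3 to 60 N. Pads are 20 mm wide; open, the fingers measure 128 mm over their backs; the gripper's body (75 mm by 189 mm) begins 69 mm behind the grasp point.
Start: joints at [0.938, 0.158, 1.597, -0, 1.386, -0.21], TCP at [0.236, 0.524, 0.215] pointing down, gripper open.
Joint ranges: [-2.91, 2.91], [-0.94, 2.29], [0.18, 2.7], [-1.29, 4.43], [0.17, 2.64], [-3, 3]. Speed limits (rad/s): [2.57, 2.57, 3.14, 3.14, 3.14, 3.14].

INTERFACE

Orientations are given as a rotation vector (axis times angle).
In Python, from workcell import bot gives the robot as it stands. Calls block until the motion is done:
- bot.goto(position, orientation): joint-space move of the TCP to a pose.
- bot.line_to(position, rot=None, max_speed=0.15): straight line of the TCP; rot=None keeps the orientation; max_speed is the mean speed in m/s.
- bot.set_joints(angles): joint-space move.
- bot.set_gripper(opening, newtons=None): opening from 0.0 (shut) to 1.0 (fully open); newtons is the grip in N (None keeps the last); returns when the fingers have stopped.
- bot.hold(seconds).
- bot.inverse_kinematics(position, orientation): joint angles nearest the present ones, or None.
- bot.read_camera(name): name is "scene" or "top"; returns a dict with "pixels" (384x512x3 uint8, blue, green, red), "fx", "fy", "cx", "cy" (pixels), "R" (3x3) and "t" (3): a world point X has camera coordinates R X + t. Camera axes: x right, y down, z forward; pixel columns grow to the right and rows downward; lengths in m; the calibration is good to about 2 mm. A picture is of the moment at which its call begins. There is no depth.
A pose or a line that the arm cannot do raises bot.MotionError and nothing moves.
- bot.job_done(): hands the job in, once; it reports no verdict.
Readings, each from a call of its own:
- bot.current_clock(): time.
- bot.current_joints(): joint angles.
- bot.current_joint_vel(): joint speeds.
- bot.current_effort(): joint torques, N m.
- bot.current_ee_pos(): TCP position.
- bot.current_tool_rot(): TCP orientation.
- bot.current_contact_force(): force on the tool from outside, world axes, zero at the start.
- bot.current_ft_torque(): the same for the moment, N m.
- bot.current_opening(): opening from 0.0 (shut) to 1.0 (fully open).
Only numpy, scipy, OpenCV 4.12 (cv2) and the standard library are available. Lean on these libraries where they do the work, as an engineer would, in place of code of your own. Each camera call takes 0.05 s, during which the arm holds its last target.

## Working session

There is one attempt and no reset: what is moved stays moved. The work goes in short steps, each a Python script; the robot and the scene stay as the last script left them, time stands still between calls to the robot, and variables do not carry over. Pictures are saved under pics/ and viewed, and the job is handed in when it is done.

```bash
mkdir -p pics; ls; cat > h.py <<'E'
import numpy as np, cv2
from workcell import bot
def snap(n,tag):
    c=bot.read_camera(n); np.savez(f'pics/{tag}.npz',**{k:np.array(c[k]) for k in c}); cv2.imwrite(f'pics/{tag}.png',c['pixels']); return c
def load(tag): return dict(np.load(f'pics/{tag}.npz'))
def cast(c,u,v,z):
    d=np.array([(u-c['cx'])/c['fx'],(v-c['cy'])/c['fy'],1.]); R=np.array(c['R']);t=np.array(c['t'])
    o=-R.T@t; w=R.T@d; return o+w*(z-o[2])/w[2]
def proj(c,X):
    p=np.array(c['R'])@np.array(X)+np.array(c['t']); return np.array([c['fx']*p[0]/p[2]+c['cx'],c['fy']*p[1]/p[2]+c['cy']])
def tri(c1,p1,c2,p2):
    A=[];b=[]
    for c,(u,v) in((c1,p1),(c2,p2)):
        R=np.array(c['R']);o=-R.T@np.array(c['t']);w=R.T@np.array([(u-c['cx'])/c['fx'],(v-c['cy'])/c['fy'],1.]);w/=np.linalg.norm(w)
        P=np.eye(3)-np.outer(w,w);A.append(P);b.append(P@o)
    A=np.vstack(A);b=np.hstack(b);x,r,_,_=np.linalg.lstsq(A,b,rcond=None);return x,np.sqrt(r)
E
python3 - <<'E'
from h import *
for n in('top','scene'):
    c=snap(n,n+'0'); print(n,c['fx'],c['cx'],c['cy'],-np.array(c['R']).T@np.array(c['t']),np.array(c['R'])[2])
    cv2.imwrite(f'pics/{n}0b.png',cv2.resize(c['pixels'],(800,600),interpolation=cv2.INTER_CUBIC))
print(bot.current_clock(),bot.current_tool_rot())
E
```

```text
pics
top 405.7662151980389 254.0129483772622 195.0983164193608 [0.48676818 0.10120912 1.34508744] [ 0.06073453 -0.01948874 -0.99796368]
scene 438.19981204458304 254.00495437438417 196.84261914374133 [1.04245416 0.94440921 0.744334  ] [-0.42063704 -0.72253908 -0.54863627]
0.1 [ 2.63758927e+00  1.70562062e+00 -2.38406288e-03]
```

View pics/top0b.png

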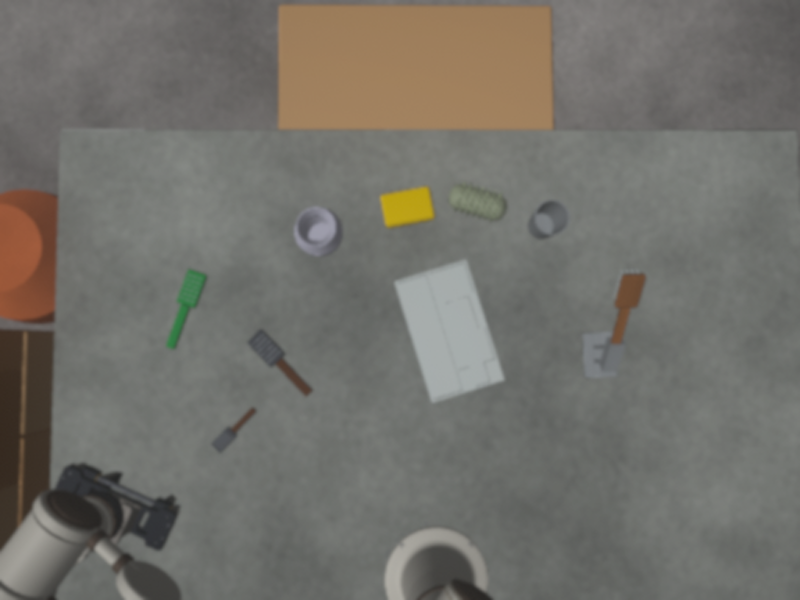

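View pics/scene0b.png

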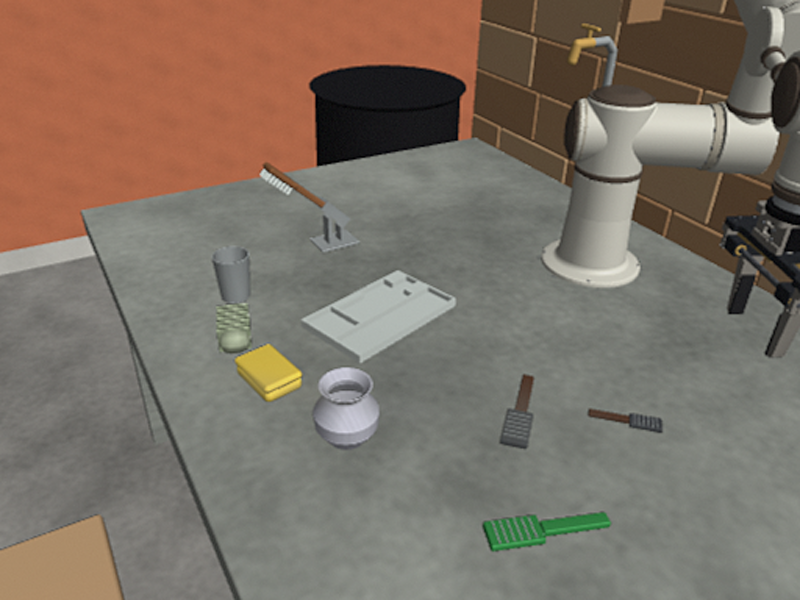

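The foot file could be the green file at (187,308), the large dark one at (280,362), or the small dark one at (234,430), in enlarged top-view pixels. The one that fits is the large dark file: it isn't green, and it's the bigger of the two steel/dark-wood ones. I'll check this in a crop.

```bash
python3 - <<'E'
from h import *
c=load('top0')['pixels']
a=cv2.resize(c[195:300,125:215],None,fx=5,fy=5,interpolation=cv2.INTER_CUBIC)
b=cv2.resize(c[155:265,245:330],None,fx=5,fy=5,interpolation=cv2.INTER_CUBIC)
cl=cv2.createCLAHE(4,(4,4))
b=cv2.merge([cl.apply(x) for x in cv2.split(b)])
h=max(a.shape[0],b.shape[0]); f=lambda i:cv2.copyMakeBorder(i,0,h-i.shape[0],0,5,0)
o=np.hstack([f(a[:,:370]),f(b)]);print(o.shape);cv2.imwrite('pics/crop1.png',o)
s=load('scene0')['pixels']
a=s[165:235,185:300]; b=s[95:165,155:270]
cv2.imwrite('pics/crop2.png',np.vstack([cv2.resize(x,None,fx=4,fy=4,interpolation=cv2.INTER_CUBIC) for x in(a,b)]))
b=c[165:250,365:425]
cv2.imwrite('pics/crop3.png',cv2.resize(b,None,fx=6,fy=6,interpolation=cv2.INTER_CUBIC))
E
```

```text
(550, 805, 3)
```

View pics/crop1.png

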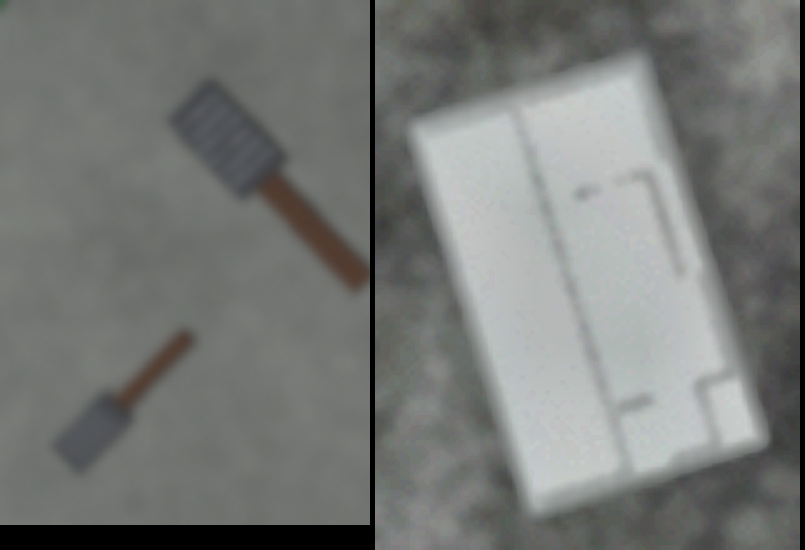

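View pics/crop2.png

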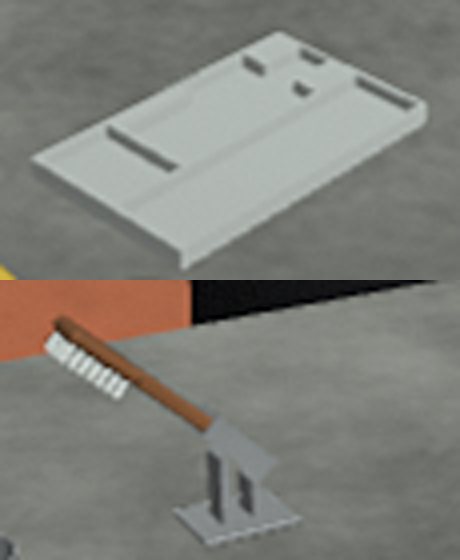

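View pics/crop3.png

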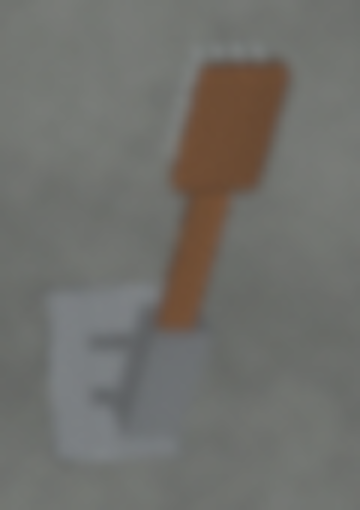

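The crop confirms it: the large dark file's head is at about (265,348) and its handle runs to (310,392) in the enlarged view. In the tray, the long empty compartment is on the left and the narrow end is at the bottom. That puts tray +x up the image.

```bash
python3 - <<'E'
from h import *
T=load('top0');S=load('scene0')
p=T['pixels'];hsv=cv2.cvtColor(p,cv2.COLOR_BGR2HSV)
def comp(m,u,v):
    m=cv2.morphologyEx(m.astype(np.uint8),cv2.MORPH_CLOSE,np.ones((3,3)))
    n,l=cv2.connectedComponents(m); 
    k=l[v,u]; return (l==k) if k else None
def cont(m): 
    c,_=cv2.findContours(m.astype(np.uint8),cv2.RETR_EXTERNAL,cv2.CHAIN_APPROX_NONE); return max(c,key=cv2.contourArea)[:,0]
for uv in[(285,190),(285,215),(300,210),(171,223),(188,242),(170,250),(403,186),(398,206),(230,200)]: print(uv,hsv[uv[1],uv[0]])
def rect(m,z,f=lambda X:X):
    X=np.array([cast(T,u,v,z)[:2] for u,v in cont(m)],np.float32)
    return cv2.minAreaRect(X)
m=comp(hsv[...,2]>148,285,215);print('tray',m.sum())
r=rect(m,0.017);print(r,cv2.boxPoints(r))
cv2.imwrite('pics/m.png',m*255)
E
```

```text
(285, 190) [ 90   9 172]
(285, 215) [ 85   9 169]
(300, 210) [ 90   9 172]
(171, 223) [105  17  89]
(188, 242) [ 11 103  82]
(170, 250) [ 53   9 115]
(403, 186) [ 12 132 108]
(398, 206) [ 13 133 113]
(230, 200) [ 60   7 104]
tray 3850
((0.5139809250831604, -0.03223294019699097), (0.26361826062202454, 0.15809909999370575), 16.931856155395508) [[ 0.36486354  0.00500264]
 [ 0.41090742 -0.14624316]
 [ 0.66309834 -0.06946851]
 [ 0.61705446  0.08177727]][ WARN:0@0.482] global loadsave.cpp:1063 imwrite_ Unsupported depth image for selected encoder is fallbacked to CV_8U.
```

```bash
python3 - <<'E'
from h import *
T=load('top0');S=load('scene0')
th=np.deg2rad(16.93);C=np.array([.514,-.0322]);R=np.array([[np.cos(th),-np.sin(th)],[np.sin(th),np.cos(th)]])
for q in[(652,400),(620,407),(698,383),(725,378),(577,195),(598,188),(620,182),(650,175),(685,275),(518,110),(625,470),(715,445)]:
    u=245+(q[0]-375)/5-.4;v=155+q[1]/5-.4
    print(q,((cast(T,u,v,.017)[:2]-C)@R*1000).round(1))
# rectified tray view
import cv2
W=np.array([(x,y) for x in(-.14,.14) for y in(-.09,.09)])
src=np.float32([proj(T,[*(C+R@w),.017]) for w in W]);dst=np.float32([[ (w[0]+.14)*2500,(.09-w[1])*2500] for w in W])
a=cv2.warpPerspective(T['pixels'],cv2.getPerspectiveTransform(src,dst),(700,450))
srcs=np.float32([proj(S,[*(C+R@w),.017]) for w in W])
b=cv2.warpPerspective(S['pixels'],cv2.getPerspectiveTransform(srcs,dst),(700,450))
for im in (a,b):
    for x in(-127,-85,-15,58): cv2.line(im,(int((x+140)*2.5),int(2.5*(90+80))),(int((x+140)*2.5),int(2.5*(90+88))),(0,0,255),1)
a=np.clip((a.astype(float)-120)*3.5,0,255).astype(np.uint8);b=np.clip((b.astype(float)-100)*2,0,255).astype(np.uint8)
cv2.imwrite('pics/rect.png',cv2.resize(np.vstack([a,b]),None,fx=.66,fy=.66))
# masks for file
hsv=cv2.cvtColor(T['pixels'],cv2.COLOR_BGR2HSV)
roi=np.zeros(hsv.shape[:2],bool);roi[205:260,150:205]=1
brown=(hsv[...,1]>50)&(hsv[...,0]<25)&roi
dark=(hsv[...,2]<100)&roi&(hsv[...,1]<50)
for nm,m in(('handle',brown),('all',brown|dark),('head',dark)):
    n,l,st,ce=cv2.connectedComponentsWithStats(m.astype(np.uint8)); k=1+np.argmax(st[1:,4]); m=l==k
    ys,xs=np.nonzero(m); X=np.array([cast(T,u,v,.012)[:2] for u,v in zip(xs,ys)])
    r=cv2.minAreaRect(X.astype(np.float32)); print(nm,len(X),X.mean(0),r)
    d=X-X.mean(0);w,V=np.linalg.eigh(d.T@d);print(V[:,1],np.rad2deg(np.arctan2(V[1,1],V[0,1])))
E
```

```text
(652, 400) [-85.3 -18. ]
(620, 407) [-83.4   3.4]
(698, 383) [-83.7 -50.2]
(725, 378) [-85.9 -68.1]
(577, 195) [ 57.2 -11.5]
(598, 188) [ 57.5 -26.1]
(620, 182) [ 57.  -41.2]
(650, 175) [ 55.6 -61.5]
(685, 275) [-13.9 -63.5]
(518, 110) [122.2   8.8]
(625, 470) [-123.4   12.6]
(715, 445) [-125.5  -48.5]
handle 140 [0.41911096 0.29264827] ((0.41901418566703796, 0.2928699851036072), (0.09003037214279175, 0.015977414324879646), 44.98025131225586)
[-0.73245953 -0.68081058] -137.09298313954636
all 533 [0.45777783 0.32757538] ((0.4484926164150238, 0.31749266386032104), (0.1711665242910385, 0.04574936628341675), 44.95716094970703)
[-0.73202598 -0.68127671] -137.05650949960602
head 393 [0.47155228 0.34001761] ((0.4484926164150238, 0.31749266386032104), (0.1711665242910385, 0.04574936628341675), 44.95716094970703)
[-0.72191071 -0.69198622] -136.21245858994882
```

View pics/rect.png

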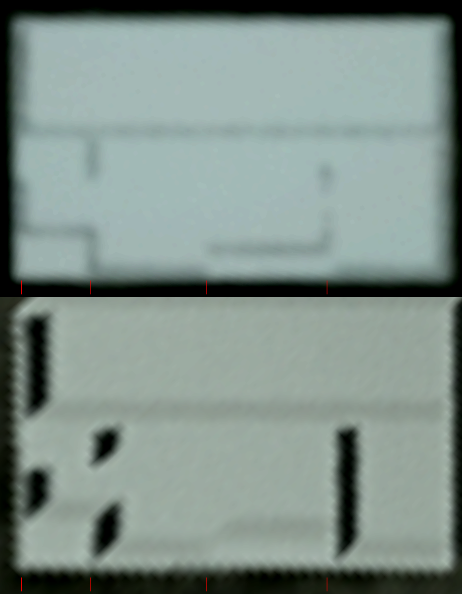

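The tray fits the given drawing: centre (0.514, -0.032), yaw 16.9°, with both the narrow and wide ends centred at tray y ≈ -34.5 mm. Next I'll measure the brush and check that the arm can reach every pose.

```bash
python3 - <<'E'
from h import *
T=load('top0');S=load('scene0')
hsv=cv2.cvtColor(T['pixels'],cv2.COLOR_BGR2HSV)
m=(hsv[...,1]>60)&(hsv[...,0]<25); roi=np.zeros_like(m);roi[165:250,365:425]=1;m&=roi
ys,xs=np.nonzero(m)
for y in sorted(set(ys)): print(y,xs[ys==y].min(),xs[ys==y].max(),end='; ')
print()
hs=cv2.cvtColor(S['pixels'],cv2.COLOR_BGR2HSV)
m=(hs[...,1]>90)&(hs[...,0]<25);roi=np.zeros_like(m);roi[95:150,160:216]=1;m&=roi
ys,xs=np.nonzero(m)
for x in sorted(set(xs)): print(x,ys[xs==x].min(),ys[xs==x].max(),end='; ')
s=S['pixels'][98:162,160:235]
cv2.imwrite('pics/crop4.png',cv2.resize(s,None,fx=10,fy=9,interpolation=cv2.INTER_CUBIC))
E
```

```text
175 410 410; 176 399 412; 177 398 412; 178 398 412; 179 398 412; 180 397 411; 181 397 411; 182 397 411; 183 397 411; 184 396 410; 185 396 410; 186 396 410; 187 396 409; 188 395 409; 189 395 409; 190 395 409; 191 394 408; 192 394 408; 193 394 408; 194 394 407; 195 394 407; 196 394 406; 197 396 403; 198 396 402; 199 396 402; 200 396 402; 201 396 402; 202 395 401; 203 395 401; 204 395 401; 205 394 400; 206 394 400; 207 394 400; 208 394 400; 209 393 399; 210 393 399; 211 393 399; 212 393 398; 213 393 398; 214 392 398; 215 392 398; 216 392 397; 217 391 397; 218 391 397; 219 392 396; 
160 95 114; 161 95 113; 162 95 113; 163 95 113; 164 95 113; 165 95 113; 166 95 112; 167 95 108; 168 95 107; 169 95 107; 170 95 108; 171 95 108; 172 95 109; 173 95 110; 174 95 111; 175 95 111; 176 95 112; 177 95 113; 178 95 113; 179 95 114; 180 95 115; 181 95 116; 182 95 116; 183 95 117; 184 95 117; 185 95 118; 186 95 119; 187 95 119; 188 95 120; 189 95 121; 190 95 121; 191 95 122; 192 95 123; 193 95 123; 194 95 124; 195 95 125; 196 95 125; 197 95 126; 198 95 127; 199 95 127; 200 95 128; 201 95 129; 202 95 129; 203 127 130; 204 127 131; 205 128 132; 206 129 131; 207 129 130; 211 103 103;
```

View pics/crop4.png

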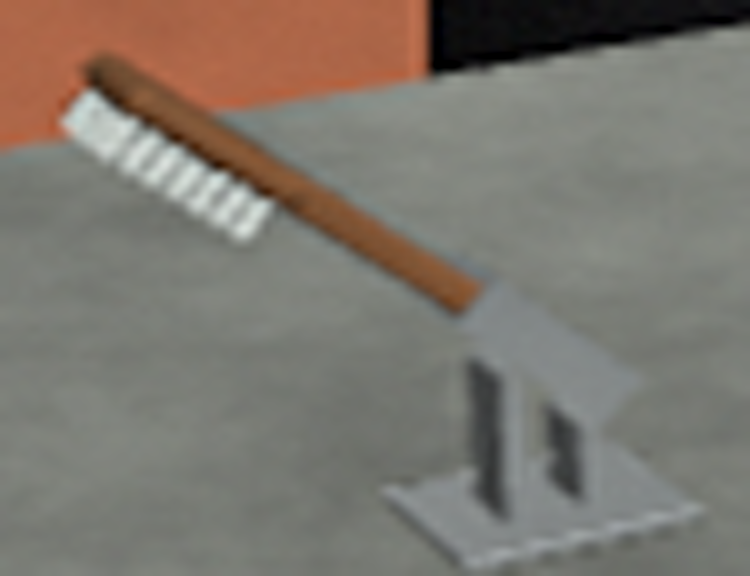

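```bash
cat > plan.py <<'E'
from h import *
from scipy.spatial.transform import Rotation as Ro
th=np.deg2rad(16.93);C=np.array([.514,-.0322]);Rt=np.array([[np.cos(th),-np.sin(th)],[np.sin(th),np.cos(th)]])
seat=C+Rt@[-.0345,-.0345]; slot=C+Rt@[0,.0425]
fo=np.array([.4475,.318]);fy=np.deg2rad(43.2)
def down(yaw): # jaw x along given world yaw, z down
    x=np.array([np.cos(yaw),np.sin(yaw),0]);z=np.array([0,0,-1.]);return Ro.from_matrix(np.c_[x,np.cross(z,x),z]).as_rotvec()
E
python3 - <<'E'
from plan import *
T=load('top0');S=load('scene0')
a,ra=tri(T,(405.5,175.5),S,(169.7,104.4));b,rb=tri(T,(394.5,219.7),S,(207.3,130.2))
print(a,ra,b,rb,np.linalg.norm(a-b),(a-b)/np.linalg.norm(a-b))
d=a-b;d/=np.linalg.norm(d);print('elev',np.rad2deg(np.arcsin(d[2])),'yaw',np.rad2deg(np.arctan2(d[1],d[0])))
h=lambda x,z:.135+(x+z)*.7071
for nm,px,x in(('end',(405.5,175.5),.115),('sh',(400,196.3),.04),('mouth',(394.5,219.7),-.045)):
    print(nm,cast(T,*px,h(x,.007)),h(x,.007))
print(seat,slot)
for dx in(0,np.pi):
  for nm,p,y,z in(('pick',fo+(-.015)*np.array([np.cos(fy),np.sin(fy)]),fy,.003),('place',seat-.015*Rt[:,0],th,.009),('fin',slot,th,.18)):
    for s in(1,-1):
      q=bot.inverse_kinematics([*p,z],down(y+s*np.pi/2+dx)); print(dx,nm,s,p,None if q is None else np.round(q,2))
E
```

```text
[ 0.60954133 -0.34839835  0.21570026] [0.00097781] [ 0.4826069  -0.35613204  0.09639461] [0.0032194] 0.1743731535994614 [0.72794707 0.0443514  0.68419735]
elev 43.172516087967274 yaw 3.4865322222273423
end [ 0.60831097 -0.345839    0.2212662 ] 0.22126620000000002
sh [ 0.55295707 -0.34897835  0.1682337 ] 0.1682337
mouth [ 0.48461111 -0.353011    0.1081302 ] 0.10813020000000001
[ 0.4910417  -0.07525132] [0.50162387 0.0084581 ]
0 pick 1 [0.43656547 0.30773179] [ 0.39  0.33  1.86 -0.    0.96 -1.94]
0 pick -1 [0.43656547 0.30773179] [ 0.39  0.33  1.86 -0.    0.96  1.2 ]
0 place 1 [ 0.47669178 -0.07961937] [-0.42  0.2   2.   -0.    0.94 -2.28]
0 place -1 [ 0.47669178 -0.07961937] [-0.42  0.2   2.   -0.    0.94  0.86]
0 fin 1 [0.50162387 0.0084581 ] [-0.22 -0.    1.84 -0.    1.31 -2.09]
0 fin -1 [0.50162387 0.0084581 ] [-0.22 -0.    1.84 -0.    1.31  1.05]
3.141592653589793 pick 1 [0.43656547 0.30773179] [ 0.39  0.33  1.86 -0.    0.96  1.2 ]
3.141592653589793 pick -1 [0.43656547 0.30773179] [ 0.39  0.33  1.86 -0.    0.96 -1.94]
3.141592653589793 place 1 [ 0.47669178 -0.07961937] [-0.42  0.2   2.   -0.    0.94  0.86]
3.141592653589793 place -1 [ 0.47669178 -0.07961937] [-0.42  0.2   2.   -0.    0.94 -2.28]
3.141592653589793 fin 1 [0.50162387 0.0084581 ] [-0.22 -0.    1.84 -0.    1.31  1.05]
3.141592653589793 fin -1 [0.50162387 0.0084581 ] [-0.22 -0.    1.84 -0.    1.31 -2.09]
```

Brush: origin ≈ (0.53, -0.353, 0.133), elevation ≈ 43.5°, yaw ≈ 3.4°. Both views agree to a few mm. Now I'll pick up the file.

```bash
python3 - <<'E'
from plan import *
p=fo-.015*np.array([np.cos(fy),np.sin(fy)]); r=down(fy-np.pi/2)
bot.set_gripper(.5,25)
bot.goto([*p,.10],r)
bot.line_to([*p,.003],max_speed=.1)
print(bot.current_ee_pos(),bot.current_contact_force())
bot.set_gripper(0,25)
print('open',bot.current_opening()*92,bot.current_contact_force())
bot.line_to([*p,.12],max_speed=.12)
print('open',bot.current_opening()*92,bot.current_contact_force(),bot.current_clock())
for n in('top','scene'): snap(n,n+'1')
a=load('top1')['pixels'][180:280,130:260];b=load('scene1')['pixels'][150:320,270:470]
cv2.imwrite('pics/c5.png',np.hstack([cv2.resize(a,(390,300)),cv2.resize(b,(353,300))]))
E
```

```text
[0.43724989 0.30803902 0.00373303] [-0.22325739 -0.27363148  0.58572854]
open 19.849406009511643 [-1.37602372  0.87182432  2.88924644]
open 19.667158770707758 [-0.37397963 -0.07199459 -0.74153976] 4.9333
```

View pics/c5.png

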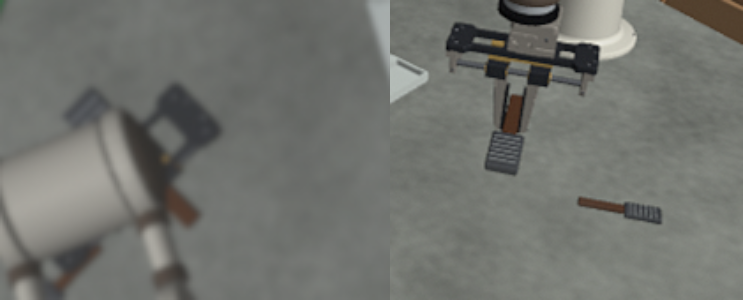

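The file is held (opening 19.7 mm, handle 20 mm). I'll use this image to check where the grip sits along the file.

```bash
python3 - <<'E'
from plan import *
T=load('top1');S=load('scene1')
p=bot.current_ee_pos();R=Ro.from_rotvec(bot.current_tool_rot()).as_matrix();print(p,R.round(3))
# file frame along tool y?
fx=np.array([np.cos(fy),np.sin(fy),0])
for z in(.126,):
  for x,y in((-.085,.01),(-.085,-.01),(.085,.021),(.085,-.021)):
    X=np.array([p[0],p[1],z])+fx*(x+.015)+np.array([-fx[1],fx[0],0])*y
    print(x,y,proj(T,X).round(1),proj(S,X).round(1))
hs=cv2.cvtColor(T['pixels'],cv2.COLOR_BGR2HSV)
m=(hs[...,1]>60)&(hs[...,0]<25);roi=np.zeros_like(m);roi[235:262,184:205]=1;m&=roi
print(cv2.boxPoints(cv2.minAreaRect(np.argwhere(m)[:,::-1].astype(np.float32))))
s=S['pixels'][180:255,310:360];cv2.imwrite('pics/c6.png',cv2.resize(s,None,fx=8,fy=8,interpolation=cv2.INTER_CUBIC))
E
```

```text
[0.43585415 0.30742428 0.11891345] [[ 0.685 -0.729 -0.002]
 [-0.729 -0.685 -0.001]
 [-0.001  0.002 -1.   ]]
-0.085 0.01 [190.7 256.8] [346.1 203.7]
-0.085 -0.01 [195.6 252.1] [338.2 202.3]
0.085 0.021 [149.1 217.8] [341.2 245.5]
0.085 -0.021 [159.4 208.1] [322.4 241.7]
[[182.50003 245.50005]
 [186.00003 242.00005]
 [195.50003 251.50005]
 [192.00003 255.00005]]
```

View pics/c6.png

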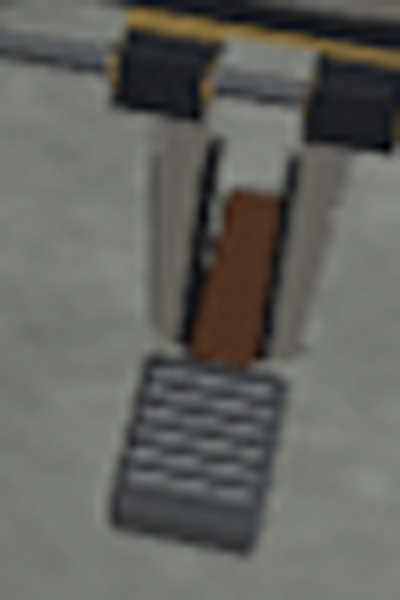

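The observed ends match the prediction within about 1 px, so the file is level and held at x ≈ -15 mm. Next I'll place it.

```bash
python3 - <<'E'
from plan import *
p=seat-.015*Rt[:,0]; r=down(th-np.pi/2)
bot.goto([*p,.11],r); bot.hold(.2)
print(bot.current_ee_pos()-[*p,.11])
bot.line_to([*p,.03],max_speed=.12)
bot.line_to([*p,.0095],max_speed=.04)
print(bot.current_ee_pos(),bot.current_contact_force(),bot.current_clock())
for n in('scene',): snap(n,n+'2')
a=load('scene2')['pixels'][150:250,180:310]
cv2.imwrite('pics/c7.png',cv2.resize(a,(780,600),interpolation=cv2.INTER_CUBIC))
E
```

```text
[ 1.58337711e-04  8.06240390e-04 -1.26071854e-05]
[ 0.47665573 -0.07959551  0.00937612] [-0.34898013 -0.16249064 -0.80779262] 8.1583
```

View pics/c7.png

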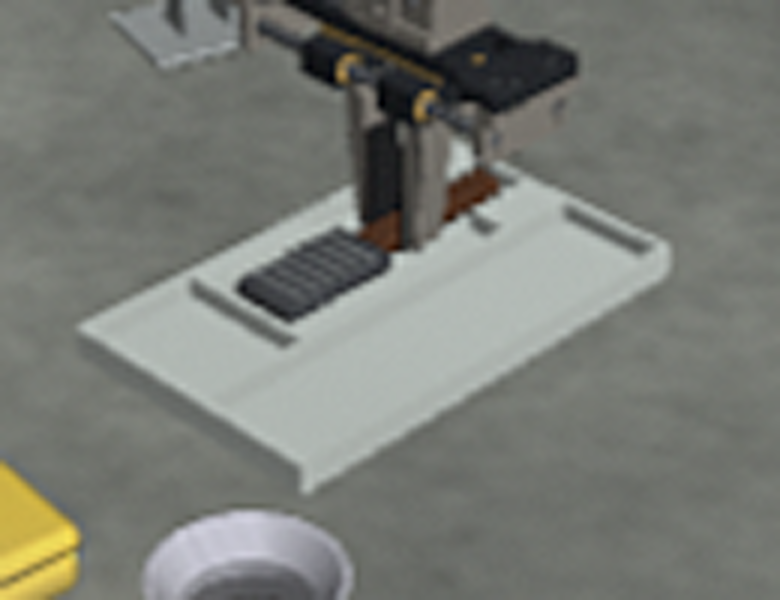

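The head (about (315,275) in the crop) sits inside the wide end and the handle inside the narrow end, with nothing touching. Now I'll release it.

```bash
python3 - <<'E'
from plan import *
p=seat-.015*Rt[:,0]
bot.line_to([*p,.0087],max_speed=.02)
bot.set_gripper(.32); bot.hold(.1)
print(bot.current_opening()*92,bot.current_contact_force())
bot.line_to([*p,.12],max_speed=.15)
# move toward brush, clear of view
bot.goto([.40,-.25,.28],down(th-np.pi/2)); bot.set_gripper(.55)
print(bot.current_clock(),bot.current_joints().round(2) if hasattr(bot.current_joints(),'round') else bot.current_joints())
for n in('top','scene'): snap(n,n+'3')
T=load('top3');S=load('scene3')
a=T['pixels'][150:270,240:340];b=S['pixels'][150:250,180:310]
cv2.imwrite('pics/c8.png',np.hstack([cv2.resize(a,(330,400)),cv2.resize(b,(468,400))]))
hs=cv2.cvtColor(T['pixels'],cv2.COLOR_BGR2HSV)
roi=np.zeros(hs.shape[:2],bool);roi[165:262,256:330]=1
m=roi&(hs[...,2]<118)
x=[]
W=[]
for v,u in np.argwhere(m):
    X=(cast(T,u,v,.017)[:2]-C)@Rt
    if abs(X[0])<.125 and abs(X[1])<.072: W.append(X)
W=np.array(W,np.float32);print(len(W),cv2.minAreaRect(W),W.min(0),W.max(0))
E
```

```text
29.26257834729773 [ 0.0594713  -0.43958537 -0.3758498 ]
11.2583 [-0.82 -0.15  1.78  0.    1.51  0.46]
423 ((-0.0349346324801445, -0.03656463325023651), (0.16626989841461182, 0.0395626574754715), 0.9326843619346619) [-0.11799258 -0.05593502] [ 0.04837676 -0.01560413]
```

View pics/c8.png

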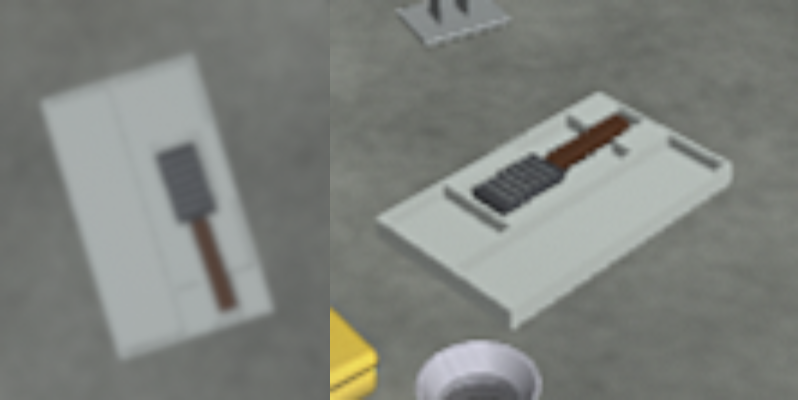

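The file is seated at tray (-35, -36) mm, within 2 mm of the seat, and lies flat and free. Next I'll plan the brush grasp.

```bash
cat >> plan.py <<'E'
el,yw=np.deg2rad(43.5),np.deg2rad(3.4)
bo=np.array([.5295,-.3525,.133])
def frame(el,yw):
    d=np.array([np.cos(el)*np.cos(yw),np.cos(el)*np.sin(yw),np.sin(el)]);y=np.array([-np.sin(yw),np.cos(yw),0]);return d,y,np.cross(d,y)
def tool(s,el,yw):
    d,y,n=frame(el,yw);x=s*y;z=-n;return Ro.from_matrix(np.c_[x,np.cross(z,x),z]).as_rotvec()
def tcp(o,el,yw): return o-.019*frame(el,yw)[2]
E
python3 - <<'E'
from plan import *
d,y,n=frame(el,yw);print(d,n)
S=load('scene3');T=load('top3');hsv=0
for c,nm in((T,'top'),(S,'scene')):
    print(nm,[proj(c,bo+d*x+n*.007).round(1).tolist() for x in(.115,.04,-.045)])
for s in(1,-1):
  for nm,o,e,w in(('pre',bo+.09*n,el,yw),('grasp',bo,el,yw),('out',bo+.115*d,el,yw),('out2',bo+.115*d+[-.05,.05,.06],el,yw),('level',[.5,-.2,.25],0,th/2),('fin',[*slot,.19],0,th)):
    q=bot.inverse_kinematics(tcp(np.array(o),e,w),tool(s,e,w));print(s,nm,None if q is None else np.round(q,2))
E
```

```text
[0.72409759 0.04301932 0.68835458] [-0.68714295 -0.04082381  0.72537437]
top [[405.6, 175.8], [400.4, 196.1], [394.9, 217.2]]
scene [[170.4, 104.0], [186.9, 115.7], [204.2, 127.9]]
1 pre None
1 grasp [-1.1   0.17  1.99  0.95  0.89  2.97]
1 out None
1 out2 [-0.98 -0.08  1.93  0.78  1.   -2.95]
1 level [-0.61  0.05  1.68 -0.    1.41 -2.32]
1 fin [-0.22  0.01  1.85 -0.    1.29 -2.09]
-1 pre [-1.23 -0.04  2.05  0.86  1.06 -0.13]
-1 grasp [-1.1   0.17  1.99  0.95  0.89 -0.18]
-1 out [-0.95  0.18  1.79  0.84  0.9   0.11]
-1 out2 [-0.98 -0.08  1.93  0.78  1.    0.2 ]
-1 level [-0.61  0.05  1.68 -0.    1.41  0.82]
-1 fin [-0.22  0.01  1.85 -0.    1.29  1.05]
```

```bash
python3 - <<'E'
from plan import *
d,y,n=frame(el,yw);r=tool(-1,el,yw)
bot.goto(tcp(bo+.09*n,el,yw),r)
bot.line_to(tcp(bo+.035*n,el,yw),max_speed=.12)
print(bot.current_ee_pos(),bot.current_contact_force(),bot.current_clock())
for nn in('top','scene'): snap(nn,nn+'4')
T=load('top4');S=load('scene4')
a=T['pixels'][150:250,340:440];b=S['pixels'][85:165,160:260]
cv2.imwrite('pics/c9.png',np.hstack([cv2.resize(a,(350,350)),cv2.resize(b,(437,350))]))
E
```

```text
[ 0.51905973 -0.3529467   0.14532581] [-0.57487056 -0.72251951  0.33480526] 12.8
```

View pics/c9.png

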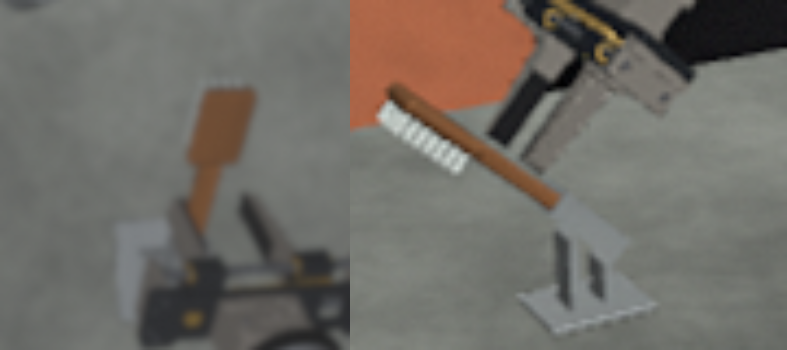

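```bash
python3 - <<'E'
from plan import *
T=load('top4');S=load('scene4')
p=np.array(bot.current_ee_pos());R=Ro.from_rotvec(bot.current_tool_rot()).as_matrix();print(R.round(3),frame(el,yw),bot.current_opening()*92)
d,y,n=frame(el,yw)
for o in(-.043,-.025,0,.025,.043):print(o,[proj(T,p+R[:,0]*o-R[:,2]*k).round(1).tolist() for k in(0,.019,.06)],proj(S,p+R[:,0]*o).round(1))
print(proj(T,bo),proj(T,bo+.007*n),proj(S,bo+.007*n))
a=T['pixels'][165:245,370:440];b=S['pixels'][95:155,190:250]
cv2.imwrite('pics/c10.png',np.hstack([cv2.resize(a,(420,480),interpolation=cv2.INTER_CUBIC),cv2.resize(b,(380,480)[::1],interpolation=cv2.INTER_CUBIC)]))
E
```

```text
[[ 0.06  -0.724  0.688]
 [-0.998 -0.044  0.04 ]
 [ 0.002 -0.689 -0.725]] (array([0.72409759, 0.04301932, 0.68835458]), array([-0.05930637,  0.99823983,  0.        ]), array([-0.68714295, -0.04082381,  0.72537437])) 50.43761344387878
-0.043 [[384.7, 209.2], [386.6, 213.5], [391.0, 223.2]] [202.5 123.6]
-0.025 [[390.7, 208.8], [392.7, 213.1], [397.3, 222.8]] [200.  121.7]
0 [[399.0, 208.2], [401.1, 212.5], [405.9, 222.2]] [196.6 119.1]
0.025 [[407.3, 207.7], [409.5, 212.0], [414.6, 221.6]] [193.3 116.5]
0.043 [[413.3, 207.3], [415.6, 211.6], [420.8, 221.2]] [191.  114.8]
[396.94764189 204.75420355] [397.71403585 206.29565412] [195.20873779 121.56880612]
```

View pics/c10.png

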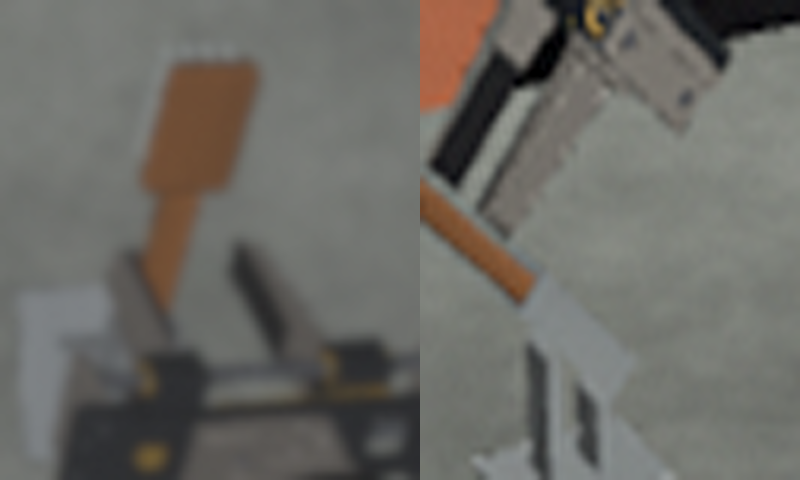

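The fingertips look about 1.5 px (4 mm) to the right of where they should be relative to the handle. That's well within the jaw gap. I'll shift 2.5 mm towards +y, close gently, and use the side force to centre the jaws.

```bash
python3 - <<'E'
from plan import *
d,y,n=frame(el,yw)
o=bo+.0025*y
bot.line_to(tcp(o+.03*n,el,yw),max_speed=.05); f0=np.array(bot.current_contact_force())
bot.line_to(tcp(o,el,yw),max_speed=.06)
print('down',np.array(bot.current_contact_force())-f0)
bot.set_gripper(0,6); bot.hold(.2)
f=np.array(bot.current_contact_force())-f0
print(bot.current_opening()*92,'dyn',[float(f@v) for v in(d,y,n)],bot.current_ft_torque(),bot.current_clock())
for nn in('top','scene'): snap(nn,nn+'5')
T=load('top5');S=load('scene5')
a=T['pixels'][165:245,370:440];b=S['pixels'][95:155,160:235]
cv2.imwrite('pics/c11.png',np.hstack([cv2.resize(a,(350,400),interpolation=cv2.INTER_CUBIC),cv2.resize(b,(450,360),interpolation=cv2.INTER_CUBIC).repeat(1,0) if 0 else cv2.resize(b,(450,400),interpolation=cv2.INTER_CUBIC)]))
E
```

```text
down [-0.59146161  0.48585206 -0.02304185]
17.919076864125838 dyn [-0.6508385521246486, 0.9825964584430243, 2.1645261797814848] [ 0.10708395  0.46473885 -0.00233035] 14.5917
```

View pics/c11.png

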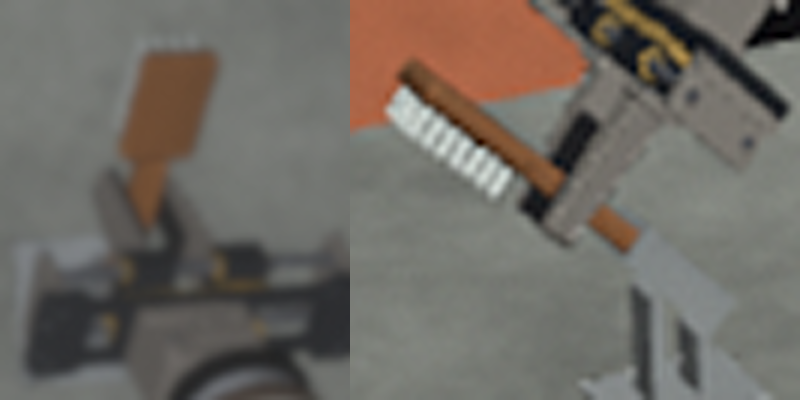

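The jaws have closed on the 18 mm handle with low side forces, and the fingers are near the middle of it. I'll tighten the grip and draw the brush out in stages, watching the force.

```bash
python3 - <<'E'
from plan import *
d,y,n=frame(el,yw)
bot.set_gripper(0,40); bot.hold(.1)
p0=np.array(bot.current_ee_pos()); f0=np.array(bot.current_contact_force())
for k in(.015,.04,.07,.1,.118):
    bot.line_to(p0+k*d,max_speed=.06)
    f=np.array(bot.current_contact_force());print(k,[round(float(f@v),2) for v in(d,y,n)],round(bot.current_opening()*92,2))
    if np.linalg.norm(f-f0)>20: print('stop');break
bot.hold(.3);print(bot.current_ee_pos()-p0,bot.current_clock())
for nn in('top','scene'): snap(nn,nn+'6')
T=load('top6');S=load('scene6')
a=T['pixels'][150:250,360:460];b=S['pixels'][60:165,130:240]
cv2.imwrite('pics/c12.png',np.hstack([cv2.resize(a,(380,380),interpolation=cv2.INTER_CUBIC),cv2.resize(b,(400,380),interpolation=cv2.INTER_CUBIC)]))
E
```

```text
0.015 [-37.29, -1.84, 25.95] 17.33
stop
[0.00214775 0.00085934 0.00041004] 15.7083
```

View pics/c12.png

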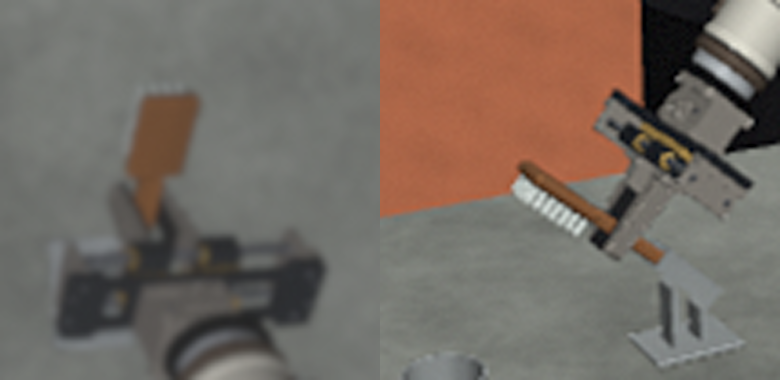

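The brush jammed after about 2 mm, with 37 N of resistance and a 26 N downward side load, so it's wedging in the tube. I'll relax the arm and read the forces before drawing again under force guidance.

```bash
python3 - <<'E'
from plan import *
d,y,n=frame(el,yw);B=np.array([d,y,n])
def rd(t): 
    print(t,'F',(B@np.array(bot.current_contact_force())).round(1),'M',(B@np.array(bot.current_ft_torque())).round(2),'p',(B@(np.array(bot.current_ee_pos())-tcp(bo+.0025*y,el,yw))*1000).round(2),'rot',np.rad2deg(B@(Ro.from_rotvec(bot.current_tool_rot())*Ro.from_rotvec(tool(-1,el,yw)).inv()).as_rotvec()).round(2),round(bot.current_opening()*92,2),round(bot.current_clock(),2))
rd('stretched')
t=tcp(bo+.0025*y,el,yw)
bot.line_to(t,tool(-1,el,yw),max_speed=.05);bot.hold(.1);rd('relaxed')
bot.set_gripper(0,6);bot.hold(.2);rd('6N')
bot.line_to(t+.003*d,max_speed=.02);bot.hold(.1);rd('3mm,6N')
E
```

```text
stretched F [-36.7  -2.9  25.9] M [-0.38  6.62 -0.1 ] p [ 1.97  0.8  -1.18] rot [ 0.03  1.14 -0.12] 17.85 15.81
relaxed F [8.  3.1 0.3] M [ 0.41 -0.54 -0.32] p [ 1.41 -0.07  0.17] rot [ 0.   -0.11  0.02] 17.83 16.36
6N F [ 7.2 -0.4 -0.4] M [ 0.13 -0.74 -0.1 ] p [ 1.24 -0.65  0.27] rot [-0.07 -0.09  0.05] 18.41 16.77
3mm,6N F [-0.8 -0.3  0.2] M [-0.11  0.59  0.05] p [ 2.1   0.05 -0.2 ] rot [-0.    0.07 -0.01] 17.94 17.18
```

```bash
cat > pull.py <<'E'
from plan import *
d,y,n=frame(el,yw);B=np.array([d,y,n])
t0=tcp(bo+.0025*y,el,yw);R0=Ro.from_rotvec(tool(-1,el,yw))
def st():
    return B@np.array(bot.current_contact_force()),B@np.array(bot.current_ft_torque()),B@(np.array(bot.current_ee_pos())-t0)*1000
def pull(off,step,N,target,Fmax=25,k=.0003):
    off=np.array(off,float)
    for i in range(N):
        off[0]+=step
        bot.line_to(t0+B.T@off,max_speed=.05)
        F,M,p=st(); print(i,'off',(off*1000).round(1),'F',F.round(1),'M',M.round(2),'p',p.round(1),round(bot.current_clock(),2))
        if p[0]>target*1000 or abs(F[0])>Fmax: break
        off[1]+=np.clip(k*F[1],-.001,.001);off[2]+=np.clip(k*F[2],-.0015,.0015)
    return off
E
python3 - <<'E'
from pull import *
bot.set_gripper(0,20)
print(pull([.003,0,0],.002,9,.03))
E
```

```text
0 off [5. 0. 0.] F [-0.6 -0.  -1.8] M [0.01 0.54 0.02] p [5.2 0.1 0. ] 17.64
1 off [ 7.  -0.  -0.5] F [-2.8  0.5  2.2] M [ 0.09  1.03 -0.03] p [ 6.7  0.2 -0.6] 17.89
2 off [9.  0.1 0.1] F [-1.1 -0.  -1.2] M [0.04 0.61 0.01] p [ 9.6 -0.   0.2] 18.14
3 off [11.   0.1 -0.2] F [-0.4  0.6 -0.1] M [ 0.02  0.61 -0.04] p [11.4  0.1 -0.2] 18.39
4 off [13.   0.3 -0.3] F [-0.5 -0.3 -0.5] M [ 0.02  0.55 -0.02] p [13.2  0.3 -0.2] 18.64
5 off [15.   0.2 -0.4] F [-0.4  0.8  0.4] M [0.08 0.53 0.01] p [15.2  0.2 -0.4] 18.89
6 off [17.   0.5 -0.3] F [-0.5  0.1 -0.3] M [0.   0.5  0.02] p [17.2  0.4 -0.3] 19.14
7 off [19.   0.5 -0.4] F [-0.5  0.4 -0.4] M [ 0.01  0.61 -0.01] p [19.2  0.5 -0.4] 19.39
8 off [21.   0.6 -0.5] F [-0.9  0.8  0.3] M [ 0.03  0.56 -0.02] p [21.2  0.6 -0.5] 19.64
[ 0.021       0.00087907 -0.00043686]
```

It now slides with almost no force. Before going on I'll check that the brush is moving with the fingers and they aren't slipping along it.

```bash
python3 - <<'E'
from pull import *
snap('scene','scene7');snap('top','top7');S=load('scene7');S0=load('scene5')
a=S0['pixels'][85:165,150:240];b=S['pixels'][85:165,150:240]
cv2.imwrite('pics/c13.png',np.hstack([cv2.resize(x,(400,355),interpolation=cv2.INTER_CUBIC) for x in(a,b)]))
F=st();print(F)
hs=cv2.cvtColor(load('top7')['pixels'],cv2.COLOR_BGR2HSV)
m=(hs[...,1]>60)&(hs[...,0]<25);roi=np.zeros_like(m);roi[140:205,380:425]=1;m&=roi
ys,xs=np.nonzero(m);print([(int(v),int(xs[ys==v].min()),int(xs[ys==v].max())) for v in sorted(set(ys))][:6])
print(proj(load('top7'),bo+d*(.115+.021)+.007*n))
E
```

```text
(array([-0.18377809, -0.63953365, -0.61934524]), array([ 0.03635353,  0.57107979, -0.0090091 ]), array([21.13781512,  0.59723   , -0.49275858]))
[(170, 400, 413), (171, 399, 413), (172, 399, 413), (173, 399, 413), (174, 398, 412), (175, 398, 412)]
[407.20932972 169.77184726]
```

View pics/c13.png

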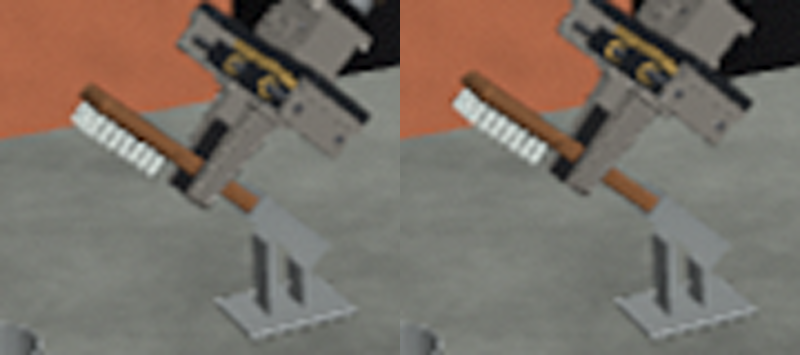

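The brush is moving with the fingers: the head end is at row 170, with 169.8 predicted. I'll continue the draw.

```bash
python3 - <<'E'
from pull import *
o=pull([.021,.0006,-.0005],.005,20,.117)
print(o); bot.hold(.3)
snap('scene','scene8');snap('top','top8');S=load('scene8');T=load('top8')
a=T['pixels'][120:250,350:450];b=S['pixels'][60:165,130:240]
cv2.imwrite('pics/c14.png',np.hstack([cv2.resize(a,(300,390),interpolation=cv2.INTER_CUBIC),cv2.resize(b,(400,390),interpolation=cv2.INTER_CUBIC)]))
E
```

```text
0 off [26.   0.6 -0.5] F [-0.6  0.8 -0.7] M [-0.    0.56 -0.01] p [26.5  0.5 -0.4] 19.99
1 off [31.   0.8 -0.7] F [-0.1  0.6 -0. ] M [-0.03  0.54  0.01] p [31.6  0.8 -0.6] 20.24
2 off [36.   1.  -0.7] F [-0.3 -0.5 -0.3] M [-0.04  0.61 -0.01] p [36.5  0.9 -0.6] 20.49
3 off [41.   0.9 -0.8] F [-0.3  0.5  0.1] M [0.04 0.55 0.02] p [41.5  0.7 -0.7] 20.74
4 off [46.   1.  -0.7] F [-0.4  0.1 -0.4] M [-0.01  0.59  0.04] p [46.5  0.9 -0.7] 20.99
5 off [51.   1.  -0.9] F [-1.4 -0.1 -0.5] M [0.05 0.65 0.02] p [51.5  0.9 -0.8] 21.24
6 off [56.  1. -1.] F [-0.7 -0.6 -1.1] M [ 0.04  0.55 -0.01] p [56.5  0.9 -0.9] 21.49
7 off [61.   0.8 -1.3] F [-0.8  0.9 -0.3] M [-0.03  0.58 -0.04] p [61.5  0.7 -1.2] 21.74
8 off [66.   1.1 -1.4] F [-0.9  0.5 -0.5] M [0.06 0.59 0.05] p [66.6  1.  -1.3] 21.99
9 off [71.   1.2 -1.6] F [-0.9  0.3 -0.8] M [-0.02  0.62  0.01] p [71.5  1.2 -1.5] 22.24
10 off [76.   1.3 -1.8] F [ 0.2 -0.1 -1.2] M [-0.06  0.38 -0.02] p [76.6  1.2 -1.7] 22.49
11 off [81.   1.3 -2.2] F [-0.7 -0.3 -0.5] M [0.   0.59 0.  ] p [81.4  1.3 -2.1] 22.74
12 off [86.   1.2 -2.3] F [-0.3  0.5 -0.8] M [ 0.04  0.53 -0.  ] p [86.5  1.1 -2.2] 22.99
13 off [91.   1.4 -2.5] F [-0.  -0.4 -1.4] M [-0.01  0.54  0.  ] p [91.5  1.3 -2.4] 23.24
14 off [96.   1.2 -3. ] F [-0.2 -0.8 -0.5] M [ 0.    0.59 -0.  ] p [96.5  1.1 -2.9] 23.49
15 off [101.    1.   -3.1] F [-0.5  0.7 -0.9] M [ 0.02  0.61 -0.05] p [101.5   0.9  -3. ] 23.74
16 off [106.    1.2  -3.4] F [-0.7  0.7 -0.7] M [0.02 0.67 0.01] p [106.5   1.2  -3.3] 23.99
17 off [111.    1.4  -3.6] F [ 0.1  0.4 -0.4] M [0.04 0.6  0.  ] p [111.5   1.3  -3.5] 24.24
18 off [116.    1.5  -3.7] F [-1.4  0.1 -1.3] M [ 0.    0.6  -0.04] p [116.5   1.4  -3.6] 24.49
19 off [121.    1.6  -4.1] F [-1.6 -0.5 -0.8] M [ 0.02  0.58 -0.02] p [121.4   1.5  -4. ] 24.74
[ 0.121       0.00156808 -0.00410443]
```

View pics/c14.png

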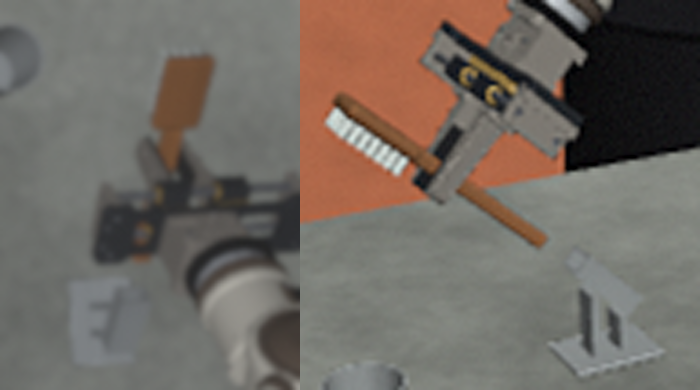

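The brush is clear of the holder (tail at about (545,240) in the crop, tube mouth at (575,255)). Now I'll lift it, level it, and carry it over the slot.

```bash
python3 - <<'E'
from pull import *
bot.set_gripper(0,35)
p=np.array(bot.current_ee_pos())
bot.line_to(p+[-.04,.03,.05],max_speed=.12)
bot.goto(tcp(np.array([.5,-.2,.27]),0,th/2),tool(-1,0,th/2))
print(bot.current_opening()*92,bot.current_clock())
bot.goto(tcp(np.array([*slot,.21]),0,th),tool(-1,0,th));bot.hold(.4)
print(bot.current_opening()*92,bot.current_clock(),bot.current_ee_pos(),bot.current_contact_force(),np.abs(bot.current_joint_vel()).max())
snap('scene','scene9');snap('top','top9');S=load('scene9');T=load('top9')
cv2.imwrite('pics/c15.png',np.hstack([cv2.resize(T['pixels'][110:290,200:400],(400,360),interpolation=cv2.INTER_CUBIC),cv2.resize(S['pixels'][60:260,130:350],(396,360),interpolation=cv2.INTER_CUBIC)]))
E
```

```text
17.809154868517922 26.875
17.890002357953648 28.15 [0.5018152  0.00793503 0.19116055] [-0.57745506  0.02546213 -0.29454143] 0.007055462249964349
```

View pics/c15.png

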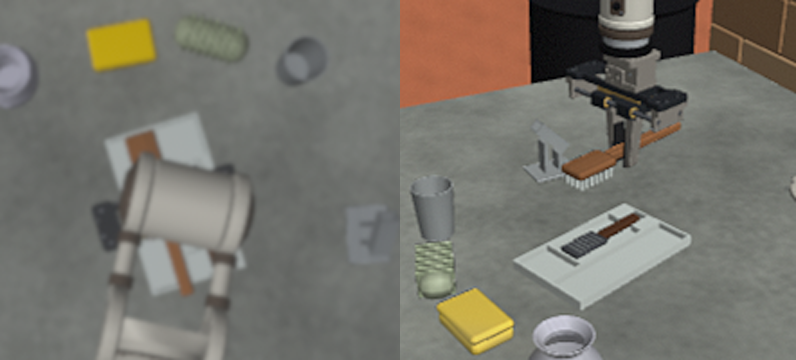

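The brush is held level above the long compartment with bristles down, and the file is still in its pocket. I'll measure the brush's position from both ends before handing in.

```bash
python3 - <<'E'
from pull import *
S=load('scene9');T=load('top9')
ht=cv2.cvtColor(T['pixels'],cv2.COLOR_BGR2HSV);m=(ht[...,1]>80)&(ht[...,0]<25)
for nm,(a,b,c,dd) in(('head',(170,205,255,285)),('tail',(225,262,275,300))):
    q=np.zeros_like(m);q[a:b,c:dd]=m[a:b,c:dd];print(nm,cv2.boxPoints(cv2.minAreaRect(np.argwhere(q)[:,::-1].astype(np.float32))).round(1).tolist())
print('pred head',proj(T,[*(slot+Rt@[.115,0]),.217]),proj(S,[*(slot+Rt@[.115,0]),.217]),'tail',proj(T,[*(slot+Rt@[-.12,0]),.217]),proj(S,[*(slot+Rt@[-.12,0]),.217]))
b=S['pixels'][115:175,205:325];cv2.imwrite('pics/c16.png',cv2.resize(b,None,fx=6,fy=6,interpolation=cv2.INTER_CUBIC))
E
```

```text
head [[262.8999938964844, 178.8000030517578], [275.8999938964844, 175.5], [278.8999938964844, 187.8000030517578], [266.0, 191.0]]
tail [[282.8999938964844, 231.3000030517578], [287.79998779296875, 229.8000030517578], [295.8999938964844, 255.8000030517578], [291.0, 257.29998779296875]]
pred head [267.21327464 174.96984908] [223.01954988 154.80278082] tail [292.55542194 255.77542075] [282.55343611 128.1117514 ]
```

View pics/c16.png

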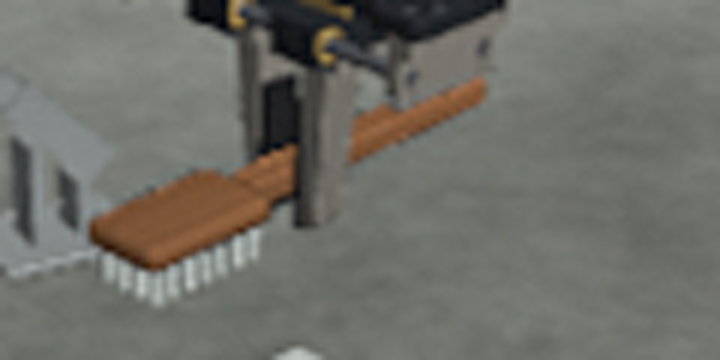

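The measured ends are within 2–3.5 px (under about 10 mm) of the prediction. The brush is level, about 0.21 m up, in line with the slot and at rest. Handing in.

```bash
python3 - <<'E'
from plan import *
bot.hold(.5)
print(bot.current_opening()*92,np.abs(bot.current_joint_vel()).max(),bot.current_clock())
c=snap('top','top10');a=load('top0')['pixels'].astype(int);b=c['pixels'].astype(int)
print('bystander diff',np.abs(a-b)[110:165,180:370].max())
print(bot.job_done(),bot.current_clock())
E
```

```text
17.795215439520252 0.001983941783494399 28.75
bystander diff 6
the job is handed in; nothing more can be done
the job is handed in; nothing more can be done
```

I handed the job in at about 29 s of robot time. The foot file is in its pocket, and the brush is held level above the long empty compartment. The robot reported no verdict.

**File:** I used the large dark file, not the green one or the small dark one. It measured within about 2 mm of its seat, flat, with its head in the wide end, and I let go of it.

**Brush:**
- **Draw:** my first pull jammed after about 2 mm, with about 37 N of resistance and a 26 N side load, which is under the limits. I relaxed the arm and drew the brush out in small steps that followed the force. It then came free along its own axis with little force, moving about 120 mm.
- **Final hold:** it is bristles down, in line with the slot, with its handle about 21 cm above the ledge. The jaws read 17.8 mm on the 18 mm handle, and the joints were at rest.

**Last checks:**
- **Brush position:** the brush ends were 2–3.5 px (under about 10 mm) from where I predicted, well inside the tolerance.
- **Bystanders:** the top view of the lota, soap case, scrubber and most of the tumbler looked the same as at the start. The check area may have cut off the tumbler's right edge.
- **Jaw centring:** before the brush grasp, the fingertips looked about 4 mm off centre on the handle, more than the stated 2 mm calibration. I shifted 2.5 mm, and the side force on closing was only about 1 N.

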